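# Stretch the tremolo spring onto its claw post with the spring puller

## Robot

A 6-joint arm with a two-finger parallel gripper is mounted at the origin on the work surface. World frame = base frame: x ahead of the robot, y to its left, z up, the work surface at z = 0. Lengths are in m, angles in degrees, forces in N, time in s.
With the tool pointing down it reaches from about 0.3 to 0.75 m from the base axis. Payload 8.5 kg.
Tool frame: the origin (TCP) lies at the very end of the fingers, on their centre line; the grasp point (between the pads) lies 19 mm behind it; z points along the fingers, y is the line along which they close (so a half turn about z gives the same grasp; the last joint's range is limited). The gripper opens to 85 mm and grips with 20 to 120 N. Pads are 22 mm wide; open, the fingers measure 114 mm over their backs; the gripper's body (76 mm by 85 mm) begins 54 mm behind the grasp point. The pads swing forward as they close: fully open they stand 13 mm farther back than shut.
Start: joints at [51.549, 21.807, 74.336, -0, 83.858, -12.336], TCP at [0.242, 0.494, 0.231] pointing down, gripper open.
Joint ranges: [-178.18, 178.18], [-50.72, 133.34], [12.68, 142.11], [-81.47, 261.47], [9.98, 163.14], [-165.26, 165.26]. Speed limits (degrees/s): [136.94, 136.94, 180, 180, 180, 180].

## Interface

Orientations are given as a 3x3 rotation matrix whose columns are the frame's x, y, z axes.
In Python, from rig import env, imaging gives the robot as it stands. The module is installed in compiled form; this text tells all that it offers.
- The arm moves only by the tool arm_command, never from a script. Its arguments are lists of equal length, an entry for each row: "turn": the turn, a rotation vector about the tool's x, y, z in units of 5 degrees (1.0 is 5 degrees), a list of three; "xyz": the shift along the tool's x, y, z in units of 50 mm (1.0 is 50 mm), a list of three; "claw": the finger opening in mm, from 0 to 85.4. A call has 1 to 12 rows; each row shifts and turns the commanded pose from where the row before left it, along the tool's axes as they then stand; what a row does not reach is not made up. A row lasts 1/10 s, in which the tool goes at most 50 mm and 8.59 degrees, less where a joint would pass 70% of its speed; a pose out of reach is approached as far as the arm can. A call is refused whole if a number of a shift passes 1 or a number of a turn 1, either way. A call with a gripper value outside its range is refused whole. The fingers move at their own pace and stop on an object; "squeeze" is the grip in N (left out, the last holds). Time passes only in rows, so rows that do not move let the fingers close. It gives the time, the measured TCP pose, the force, the opening and the grip force at its end, in the units of the state.
- env.observe(): the state, without advancing time (a new reading comes with each control period).
- imaging.get_image(name): name is "scene" or "top"; returns (picture, depth): 480x640x3 uint8, blue, green, red; 480x640 float32, m along the optical axis (not along the pixel's ray), 0 where there is no reading.
- imaging.camera_info(name): a dict with "camera_matrix" (3x3 intrinsics, pixels), "rvec" (rotation vector, rad) and "tvec" (3), from world to camera coordinates, as OpenCV has them. Camera axes: x right, y down, z forward; pixel columns grow to the right and rows downward; lengths in m; the calibration is good to about 2 mm. A picture is of the moment at which its call begins. camera_info takes no time and is no camera call.
- env.close_job(): hands the job in; it is judged then, once.
The state is a dict: "time_s": time; "q": joint angles; "qvel": joint speeds; "joint_efforts": joint torques, N m; "position": TCP position; "tool_rot": TCP orientation; "ft_force": force on the tool from outside, world axes, zero at the start; "wrist_torque": the same for the moment, N m; "grip_width": finger opening in m; "gripper_force": force on a finger pad.
Only numpy, scipy, OpenCV 4.12 (cv2) and the standard library are available. Lean on these libraries where they do the work, as an engineer would, in place of code of your own. Each camera call takes 0.05 s, during which the arm holds its last target. There are 200 camera calls.

## Task

Take the spring puller from its stand and use it to lift and stretch the loose tremolo spring's hook end over the free anchor post, lower it until the hook is fully down in the groove behind the post, and ease it back so that the post alone holds the spring. The anchor has been shifted along its slot, so feel for the post, and be gentle: never load the spring with more than 18 N (11 or 12 is plenty), and touch it with the puller only, not the fingers. Then hang the puller back upright in its stand and leave the other things on the counter where they are.

Things in the scene. Friction and masses are not known exactly. Their poses are not given: they have to be found in the camera images.
- bed: Fixed tremolo set-up bed: wood board 216 (x) x 100 (y) x 8 mm, origin under its centre, z up. Local +x is the pull direction, from the 42 mm tall sustain block (-x end) to two small steel anchors. Two springs lie along x, axes 30 mm above the counter: the one at y = -34 mm is already on its post (leave it); the one at y = +26 mm is loose at its +x end: fit this one on the post at y = +26 mm.
- spring_eye (a point): Centre of the flat rectangular wire eye at the loose spring's end: 30 mm above the counter, local x = 14.5, y = 26 mm of the bed; axes as the bed's. Wire 4 mm thick, opening 24 (x) x 14 mm (y), free below down to the board at 8 mm. The pivot is 98.5 mm behind it, so the eye can be lifted (about 1.5 N returns it to level), gives 5 mm sideways and can be pulled along +x.
- hook_tip (a point): Lower edge of the hook's inner face, 38 mm ahead (+x) of the eye's centre, 10 mm below it. The hook is a nose with a lip bent down, 4 mm thick, 14 mm wide. The post: upright pin, 8 mm diameter, top 27 mm high, its near side 0 to 14 mm ahead of the resting lip's outer face (not measured; pulled level, the lip strikes it). Behind it a groove 7 mm wide, then a shoulder as high as the post.
- spring_stretch (a joint): Stretch of the spring in m: 0 relaxed, 0.012 to 0.026 when on the post (as the anchor stands), 0.030 hard end stop. Pull is 2 N at 0 plus 0.35 N per mm: 6.2 N at 12 mm, 11.1 N at 26 mm. From the lip touching the post's near side to its lying free in the groove is 12 to 15 mm of further stretch, with the hook lifted 8 mm or more (12 to 14 is good) to pass over.
- spring_lift (a joint): Upward tilt of the spring about its pivot in rad: 0 level and fully down (also when properly seated), at most 0.30; about 0.05 when the lip rests on the post or the shoulder.
- puller: Spring puller, about 90 g. Origin: underside of the foot on the shank's axis; z up. Shank 7 mm diameter; at its bottom a toe, 6 mm thick and wide, reaches 10 mm to +x of the axis: it goes down through the eye, then under the eye's far (+x) bar. Brass collar 20 (x) x 34 mm, z = 40 to 46; wooden handle 18 (x) x 32 mm up to z = 102. Grip firmly across the 18 mm (fingers at +x and -x).
- stand: Fixed wooden stand, 85 x 75 x 48 mm, origin under its centre, axes as the hanging puller's. A slot right through it, 26 mm along x (centre x = +3.5 mm) by 15 mm along y (centre y = 0), takes shank and toe; the collar rests on the top, the puller's origin then being 8 mm above the counter at local x = y = 0.
- pick_case: Walnut pick case 85 x 75 x 24 mm, loose, origin under its centre; not to be disturbed.
- tremolo_arm: Chrome tremolo arm with a white tip, 180 mm long, lying at the back; not to be disturbed.
- tuning_key: Brass tuning key, 53 mm long; not to be disturbed.
- pick_stack: Stack of horn picks, 16 mm high; not to be disturbed.
- pickup_cover: Cream pickup cover, 84 x 18 x 16 mm; not to be disturbed.
- polish_bottle: Amber polish bottle, 100 mm tall, 44 mm in diameter; not to be disturbed.

How it is judged:
By the outcome, as a careful person would: the job done as asked, in the order asked, and still so for the second after the job is handed in, with the robot touching nothing.
It also fails if it takes over 67 s, if anything falls off the work surface, if the arm or the gripper's body presses on something with over 40 N, if the wrist force passes 120 N, or if a joint passes its speed limit or range.

## Working session

There is one attempt and no reset: what is moved stays moved. The work goes in short steps, Python scripts to look and compute and a tool call to move; the robot and the scene stay as the last step left them, time stands still between calls to the robot, and variables do not carry over. Pictures are saved under pics/ and viewed, at most 10 in all, crops included, and the job is handed in when it is done.

Besides the shell and the picture viewer there is one more tool, called as name(argument=value, ...) on one line, values as JSON. arm_command: Moves the arm, as the interface text tells. Its arguments: {"type":"object","properties":{"turn":{"type":"array"},"xyz":{"type":"array"},"claw":{"type":"array"},"squeeze":{"type":"number"}},"required":["turn","xyz","claw"]}

```bash
mkdir -p pics; cat > h.py <<'E'
import numpy as np, cv2
from rig import env, imaging
def cam(n):
    c=imaging.camera_info(n); K=np.array(c["camera_matrix"],float); R=cv2.Rodrigues(np.array(c["rvec"],float))[0]; t=np.array(c["tvec"],float).ravel(); return K,R,t
def onz(n,u,v,z):
    K,R,t=cam(n); d=R.T@np.linalg.inv(K)@np.array([u,v,1.]); o=-R.T@t; return o+d*(z-o[2])/d[2]
def cloud(n,dep):
    K,R,t=cam(n); v,u=np.mgrid[:480,:640]; p=np.stack([(u-K[0,2])/K[0,0]*dep,(v-K[1,2])/K[1,1]*dep,dep],-1); return (p-t)@R
def proj(n,P):
    K,R,t=cam(n); q=(R@np.asarray(P,float).T).T+t; q=q@K.T; return q[:,:2]/q[:,2:]
E
python3 - <<'E'
from h import *
for n in("top","scene"):
    im,d=imaging.get_image(n); cv2.imwrite(f"pics/{n}1.png",im); np.save(f"pics/{n}1.npy",d)
    K,R,t=cam(n); print(n,K.tolist(),-R.T@t,R.round(3).tolist())
s=env.observe(); print(s)
E
```

```text
top [[467.46078196542544, 0.0, 309.40015333484706], [0.0, 467.46078196542544, 240.4960152261494], [0.0, 0.0, 1.0]] [0.41521016 0.00500955 0.74291793] [[-0.005, -1.0, -0.019], [-0.985, 0.008, -0.172], [0.172, 0.018, -0.985]]
scene [[533.5245687715278, 0.0, 316.72484320175994], [0.0, 533.5245687715278, 243.29481056832665], [0.0, 0.0, 1.0]] [0.91294267 0.53156242 0.61725473] [[-0.813, 0.582, -0.019], [0.391, 0.521, -0.759], [-0.431, -0.625, -0.651]]
{'time_s': 0.1, 'q': array([ 5.15500193e+01,  2.18361247e+01,  7.43780908e+01, -8.72869310e-04,
        8.38569879e+01, -1.23355610e+01]), 'qvel': array([ 0.15811283, -0.07788306, -0.09256919,  0.0987031 , -0.02550062,
        0.06275229]), 'joint_efforts': array([ 3.07344722e-03, -4.49212503e+01, -2.31657529e+01, -1.56250708e-04,
        3.62816943e-03,  1.56314343e-05]), 'position': array([0.24193438, 0.49365059, 0.23079659]), 'tool_rot': array([[-8.97917454e-01,  4.40163228e-01, -7.60907206e-04],
       [ 4.40163814e-01,  8.97916951e-01, -9.82666136e-04],
       [ 2.50697981e-04, -1.21727689e-03, -9.99999228e-01]]), 'ft_force': array([ 3.47764118e-01, -4.46332171e-04,  5.11225000e-01]), 'wrist_torque': array([ 0.01854398,  0.00741509, -0.01005793]), 'gripper_force': 0.0, 'grip_width': 0.08543309746180135}
```

View pics/top1.png

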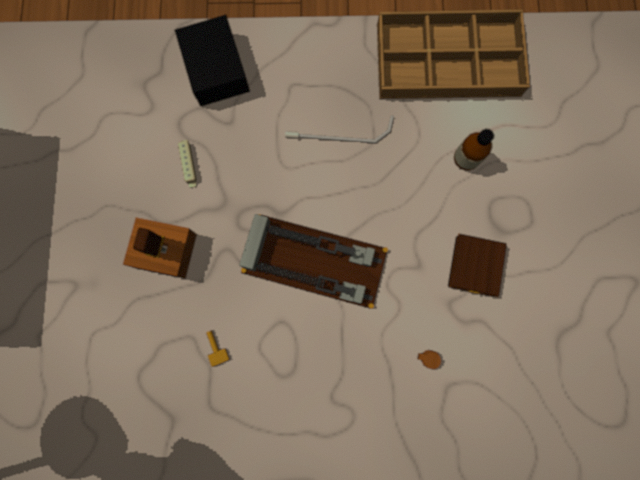

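View pics/scene1.png

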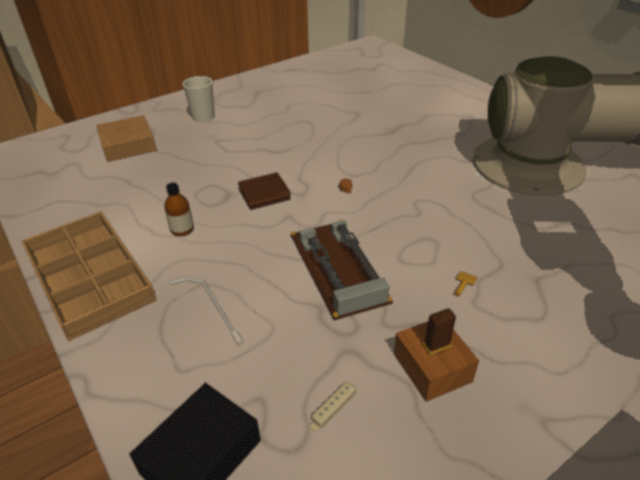

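```bash
python3 - <<'E'
from h import *
im=cv2.imread("pics/top1.png"); d=np.load("pics/top1.npy")
a=cv2.resize(im[205:315,232:396],None,fx=4.8,fy=4.8,interpolation=cv2.INTER_CUBIC); cv2.imwrite("pics/bed.png",a)
b=cv2.resize(im[210:285,115:205],None,fx=8,fy=8,interpolation=cv2.INTER_CUBIC); cv2.imwrite("pics/stand.png",b)
P=cloud("top",d)
# stand top face
m=np.zeros((480,640),bool); m[210:285,115:205]=1
for lo,hi,nm in((.043,.053,"standtop"),(.098,.12,"handle top")):
    q=P[m&(P[...,2]>lo)&(P[...,2]<hi)]; 
    r=cv2.minAreaRect((q[:,:2]*1000).astype(np.float32)); print(nm,len(q),q.mean(0),r)
m[:]=0; m[205:315,232:396]=1
for lo,hi,nm in((.038,.046,"block"),(.005,.011,"board"),(.02,.034,"springs")):
    q=P[m&(P[...,2]>lo)&(P[...,2]<hi)]; 
    r=cv2.minAreaRect((q[:,:2]*1000).astype(np.float32)); print(nm,len(q),q.mean(0),r)
print(np.median(P[300:340,300:400,2]))
E
```

```text
standtop 2077 [0.52788827 0.24696593 0.0472508 ] ((530.4365234375, 251.302734375), (86.87213897705078, 75.24064636230469), 77.81755065917969)
handle top 339 [0.52939995 0.24937863 0.10760374] ((530.0204467773438, 250.76492309570312), (18.45326805114746, 31.676021575927734), 79.81598663330078)
block 770 [0.53719702 0.10354713 0.04094676] ((527.0497436523438, 66.06844329833984), (100.75728607177734, 83.51113891601562), 74.10902404785156)
board 5448 [0.50856362 0.00370852 0.00734825] ((511.90948486328125, 11.383514404296875), (215.34664916992188, 100.09760284423828), 74.361083984375)
springs 1476 [0.50576816 0.00218214 0.02897476] ((511.2584533691406, 20.904708862304688), (191.06893920898438, 85.95111846923828), 73.94991302490234)
-0.0004590283793633396
```

View pics/bed.png

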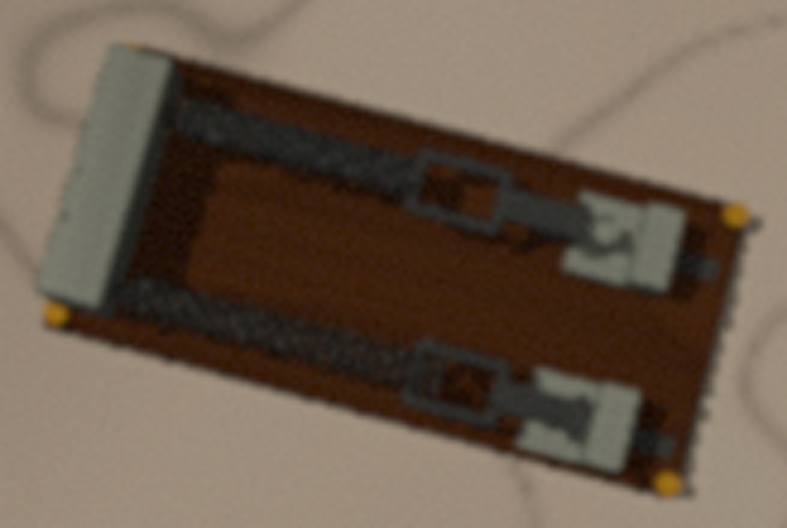

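View pics/stand.png

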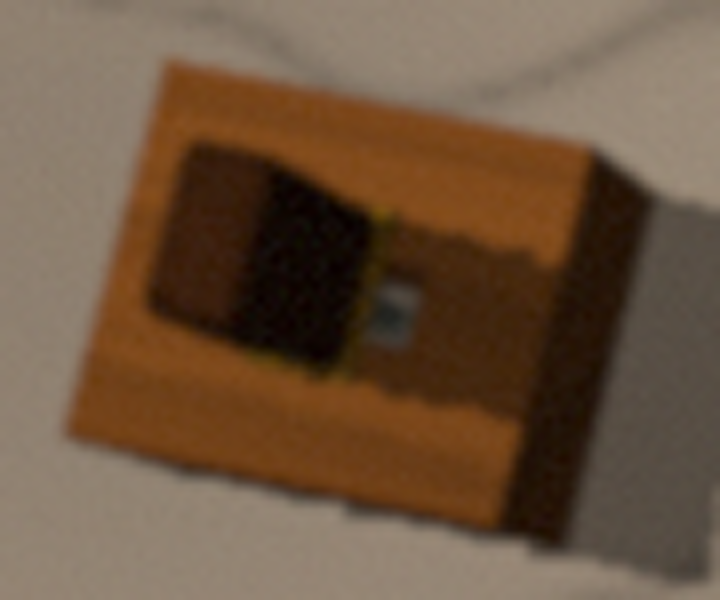

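```bash
python3 - <<'E'
from h import *
def px(c,s,o): c=np.array(c,float); return (c+.5)/s-.5+np.array(o)
S=[onz("top",*px(c,8,(115,210)),.048)[:2]*1e3 for c in[(170,60),(590,145),(505,525),(68,437)]]
S=np.array(S); print("stand",S.round(1).tolist(),S.mean(0)); 
r=cv2.minAreaRect(S.astype(np.float32));print(r)
H=np.array([onz("top",*px(c,8,(115,210)),.110)[:2]*1e3 for c in[(200,143),(270,160),(235,317),(150,300)]]);print("handle",H.mean(0),cv2.minAreaRect(H.astype(np.float32)))
d=np.load("pics/top1.npy");P=cloud("top",d)
m=np.zeros((480,640),bool); m[205:315,232:396]=1
q=P[m&(P[...,2]>.005)&(P[...,2]<.011)]; c,wh,a=cv2.minAreaRect((q[:,:2]*1000).astype(np.float32))
yaw=np.radians(a-180); X=np.array([np.cos(yaw),np.sin(yaw)]);Y=np.array([-X[1],X[0]]);c=np.array(c)
print("bed",c,a-180)
L=lambda p:((p-c)@X,(p-c)@Y)
for nm,uv,z in[("eye out",(461,191),.032),("eye in",(459.5,194),.032),("lip end up",(588,222),.032),("lower eye",(456,383),.032),("lower lip end",(594,422),.032),("gold UR",(735,215),.01),("gold LR",(667,484),.01),("gold LL",(56,315),.01),("post?",(622,243),.027),("anchor far R",(685,205),.027),("lower anchor far",(638,388),.027)]:
    p=onz("top",*px(uv,4.8,(232,205)),z)[:2]*1e3; print(nm,p.round(1),np.round(L(p),1))
# scene view depth fits
im,ds=cv2.imread("pics/scene1.png"),np.load("pics/scene1.npy"); Q=cloud("scene",ds)
for nm,sl,lo,hi in(("handle",(slice(300,360),slice(415,465)),.104,.114),("standtop",(slice(310,400),slice(390,480)),.044,.052),("board",(slice(215,320),slice(285,395)),.005,.011),("block",(slice(215,320),slice(285,395)),.038,.045)):
    q=Q[sl].reshape(-1,3); q=q[(q[:,2]>lo)&(q[:,2]<hi)]; print(nm,len(q),q.mean(0),cv2.minAreaRect((q[:,:2]*1000).astype(np.float32)))
# upsampled crop from scene of anchors
a=cv2.resize(im[215:315,285:395],None,fx=6,fy=6,interpolation=cv2.INTER_CUBIC); cv2.imwrite("pics/beds.png",a)
E
```

```text
stand [[575.1, 284.0], [557.7, 202.4], [485.3, 215.5], [502.5, 299.1]] [530.14637416 250.24379139]
((530.19580078125, 249.81341552734375), (85.30730438232422, 74.16622924804688), 78.36388397216797)
handle [530.64268323 249.6867211 ] ((530.7894897460938, 249.7247772216797), (15.26616382598877, 28.457536697387695), 78.31692504882812)
bed [511.90948486  11.3835144 ] -105.638916015625
eye out [532.8  -9.9] [14.9 25.9]
eye in [531.8  -9.4] [14.7 24.8]
lip end up [522.4 -50.4] [56.6 26.8]
lower eye [471.3  -7.6] [ 29.2 -34. ]
lower lip end [458.7 -50.9] [ 74.3 -34.4]
gold UR [ 527.7 -100.5] [103.5  45.4]
gold LR [440.  -75.7] [103.3 -45.8]
gold LL [496.2 123.2] [-103.5  -45.3]
post? [516.3 -61.5] [69.  23.9]
anchor far R [528.5 -82.1] [85.5 41.1]
lower anchor far [469.7 -65.5] [ 85.4 -19.9]
handle 328 [0.5335257  0.25321804 0.10893489] ((531.9398193359375, 252.4830780029297), (18.630855560302734, 32.34328842163086), 77.7504653930664)
standtop 2228 [0.53942435 0.25952297 0.04780433] ((531.3119506835938, 251.5872802734375), (87.06787109375, 76.50032806396484), 77.59004211425781)
board 2871 [0.52021286 0.00966472 0.00802271] ((513.8980102539062, 12.41876220703125), (218.0073699951172, 100.39558410644531), 74.53517150878906)
block 656 [0.54093135 0.10436938 0.04158064] ((531.1969604492188, 59.330108642578125), (120.10824584960938, 84.4207534790039), 78.92110443115234)
```

View pics/beds.png

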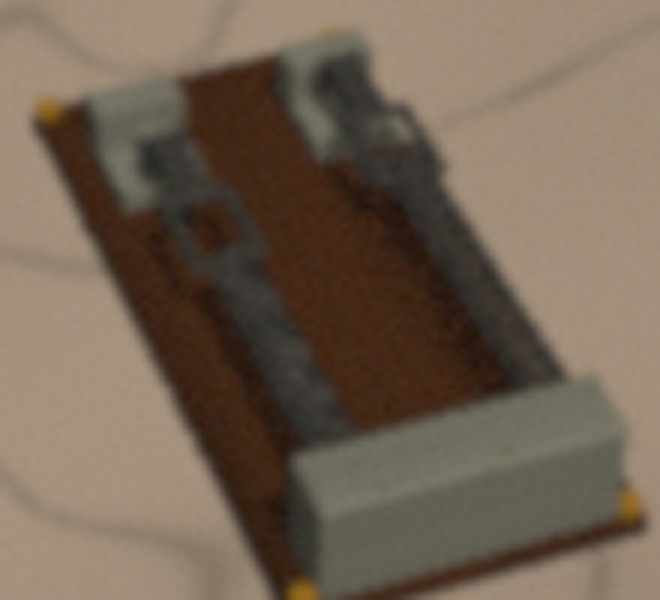

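```bash
cat >> h.py <<'E'
from scipy.spatial.transform import Rotation as Ro
def plan(pos,yaw,n):
    s=env.observe(); R0=np.array(s["tool_rot"]); p=np.array(s["position"]); a=np.radians(yaw)
    y=np.array([np.cos(a),np.sin(a),0]); z=np.array([0,0,-1.]); R1=np.stack([np.cross(y,z),y,z],1)
    w=Ro.from_matrix(R0.T@R1).as_rotvec()/n
    A=sum(R0@Ro.from_rotvec(w*k).as_matrix() for k in range(n))
    sh=np.linalg.solve(A,np.array(pos)-p)
    print("t",s["time_s"],"n",n,"turn",(np.degrees(w)/5).round(3),"xyz",(sh/.05).round(3),"q6",s["q"][5].round(1),"F",np.round(s["ft_force"],2))
E
python3 -c "
from h import *
plan((.5308,.251,.14),78.,11)"
```

```text
t 0.1 n 11 turn [-0.001 -0.    -0.257] xyz [-0.645 -0.239  0.165] q6 -12.3 F [ 0.35 -0.    0.51]
```

arm_command(turn=[[0,0,-0.257],[0,0,-0.257],[0,0,-0.257],[0,0,-0.257],[0,0,-0.257],[0,0,-0.257],[0,0,-0.257],[0,0,-0.257],[0,0,-0.257],[0,0,-0.257],[0,0,-0.257],[0,0,0]], xyz=[[-0.645,-0.239,0.165],[-0.645,-0.239,0.165],[-0.645,-0.239,0.165],[-0.645,-0.239,0.165],[-0.645,-0.239,0.165],[-0.645,-0.239,0.165],[-0.645,-0.239,0.165],[-0.645,-0.239,0.165],[-0.645,-0.239,0.165],[-0.645,-0.239,0.165],[-0.645,-0.239,0.165],[0,0,0]], claw=[85,85,85,85,85,85,85,85,85,85,85,85], squeeze=100)

```text
time_s: 1.3
position: [0.5334, 0.2486, 0.1388]
tool_rot: [[-0.978, 0.211, -0.002], [0.211, 0.978, -0.001], [0.001, -0.001, -1.0]]
ft_force: [-0.4, 0.2, -0.5]
grip_width: 0.0851
gripper_force: 0.0
```

```bash
python3 -c "
from h import *
plan((.5308,.251,.06),78.,5)"
```

```text
t 1.3 n 5 turn [-0.003 -0.003 -0.007] xyz [0.012 0.007 0.315] q6 -64.3 F [-0.42  0.24 -0.49]
```

arm_command(turn=[[0,0,0],[0,0,0],[0,0,0],[0,0,0],[0,0,0],[0,0,0]], xyz=[[0.012,0.007,0.315],[0.012,0.007,0.315],[0.012,0.007,0.315],[0.012,0.007,0.315],[0.012,0.007,0.315],[0,0,0]], claw=[60,60,60,50,45,40])

```text
time_s: 1.9
position: [0.5268, 0.2537, 0.06]
tool_rot: [[-0.978, 0.207, -0.004], [0.207, 0.978, -0.001], [0.004, -0.002, -1.0]]
ft_force: [1.0, 0.1, -0.4]
grip_width: 0.0404
gripper_force: 0.0
```

```bash
python3 - <<'E'
from h import *
plan((.5308,.251,.06),78.,1)
im,d=imaging.get_image("top"); cv2.imwrite("pics/t2.png",cv2.resize(im[180:300,90:250],None,fx=4,fy=4))
E
```

```text
t 1.9 n 1 turn [-0.021 -0.047  0.008] xyz [-0.089 -0.036 -0.   ] q6 -63.9 F [ 1.05  0.12 -0.38]
```

View pics/t2.png

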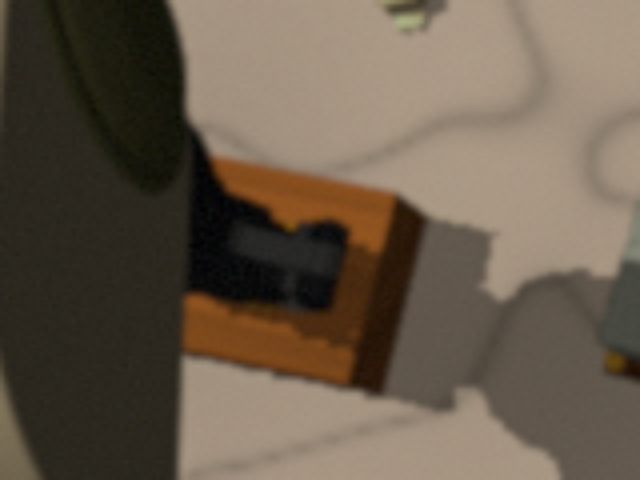

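arm_command(turn=[[0,0,0],[0,0,0],[0,0,0]], xyz=[[0,0,0],[0,0,0],[0,0,0]], claw=[40,40,40])

```text
time_s: 2.25
position: [0.5288, 0.2536, 0.0626]
tool_rot: [[-0.978, 0.208, 0.001], [0.208, 0.978, 0.0], [-0.001, 0.001, -1.0]]
ft_force: [-0.6, -0.2, -0.6]
grip_width: 0.0395
gripper_force: 0.0
```

```bash
python3 - <<'E'
from h import *
plan((.5308,.251,.06),78.,1)
E
```

```text
t 2.25 n 1 turn [0.007 0.013 0.004] xyz [-0.05  -0.043  0.051] q6 -64.0 F [-0.63 -0.24 -0.57]
```

arm_command(turn=[[0,0,0],[0,0,0],[0,0,0],[0,0,0],[0,0,0]], xyz=[[-0.05,-0.043,0.05],[0,0,0],[0,0,0],[0,0,0],[0,0,0]], claw=[40,40,40,35,30])

```text
time_s: 2.75
position: [0.5305, 0.2509, 0.0593]
tool_rot: [[-0.978, 0.208, 0.0], [0.208, 0.978, -0.0], [-0.0, 0.0, -1.0]]
ft_force: [-0.1, 0.1, 0.3]
grip_width: 0.0301
gripper_force: 0.0
```

```bash
python3 - <<'E'
from h import *
plan((.5308,.251,.06),78.,1)
E
```

```text
t 2.75 n 1 turn [0.    0.001 0.004] xyz [-0.005  0.003 -0.013] q6 -64.3 F [-0.09  0.11  0.31]
```

arm_command(turn=[[0,0,0],[0,0,0],[0,0,0],[0,0,0],[0,0,0],[0,0,0]], xyz=[[0,0,0],[0,0,0],[0,0,0],[0,0,0],[0,0,0],[0,0,0]], claw=[20,10,5,5,5,5], squeeze=110)

```text
time_s: 3.35
position: [0.5306, 0.2509, 0.0596]
tool_rot: [[-0.978, 0.208, 0.0], [0.208, 0.978, 0.0], [-0.0, 0.0, -1.0]]
ft_force: [-0.4, 0.9, 5.6]
grip_width: 0.0168
gripper_force: 107.2
```

```bash
python3 - <<'E'
from h import *
s=env.observe(); print(s["position"],s["ft_force"],s["wrist_torque"])
plan((.5308,.251,.13),78.,5)
E
```

```text
[0.5305999  0.25094822 0.05955676] [-0.37977813  0.87569275  5.55914009] [0.04429257 0.10497407 0.01154563]
t 3.35 n 5 turn [0.001 0.001 0.001] xyz [-0.001  0.    -0.282] q6 -64.3 F [-0.38  0.88  5.56]
```

arm_command(turn=[[0,0,0],[0,0,0],[0,0,0],[0,0,0],[0,0,0],[0,0,0],[0,0,0]], xyz=[[0,0,-0.1],[0,0,-0.3],[0,0,-0.3],[0,0,-0.35],[0,0,-0.35],[0,0,0],[0,0,0]], claw=[5,5,5,5,5,5,5])

```text
time_s: 4.05
position: [0.5302, 0.2508, 0.1287]
tool_rot: [[-0.978, 0.208, -0.001], [0.208, 0.978, -0.0], [0.001, -0.0, -1.0]]
ft_force: [0.8, 0.3, -1.5]
grip_width: 0.0165
gripper_force: 107.2
```

```bash
python3 - <<'E'
from h import *
s=env.observe(); print(s["position"],s["ft_force"],s["wrist_torque"],s["grip_width"])
plan((.5348,-.006,.13),74.45,9)
E
```

```text
[0.53020819 0.2507511  0.12874099] [ 0.76661356  0.29501982 -1.54547514] [-0.00758877 -0.01139033 -0.06913916] 0.016535109693238376
t 4.05 n 9 turn [-0.001 -0.001  0.079] xyz [-0.144 -0.552 -0.003] q6 -64.3 F [ 0.77  0.3  -1.55]
```

arm_command(turn=[[0,0,0.079],[0,0,0.079],[0,0,0.079],[0,0,0.079],[0,0,0.079],[0,0,0.079],[0,0,0.079],[0,0,0.079],[0,0,0.079],[0,0,0],[0,0,0],[0,0,0]], xyz=[[-0.144,-0.552,0],[-0.144,-0.552,0],[-0.144,-0.552,0],[-0.144,-0.552,0],[-0.144,-0.552,0],[-0.144,-0.552,0],[-0.144,-0.552,0],[-0.144,-0.552,0],[-0.144,-0.552,0],[0,0,0],[0,0,0],[0,0,0]], claw=[5,5,5,5,5,5,5,5,5,5,5,5])

```text
time_s: 5.25
position: [0.5349, -0.0049, 0.1287]
tool_rot: [[-0.964, 0.267, -0.001], [0.267, 0.964, 0.001], [0.001, 0.0, -1.0]]
ft_force: [-0.0, 1.5, -1.1]
grip_width: 0.0171
gripper_force: 107.4
```

```bash
python3 - <<'E'
from h import *
plan((.5348,-.006,.102),74.45,3)
E
```

```text
t 5.25 n 3 turn [ 0.001 -0.005  0.004] xyz [-0.001 -0.007  0.178] q6 -87.7 F [-0.05  1.5  -1.05]
```

arm_command(turn=[[0,0,0],[0,0,0],[0,0,0],[0,0,0],[0,0,0],[0,0,0]], xyz=[[0,-0.02,0.24],[0,0,0.25],[0,0,0.25],[0,0,0],[0,0,0],[0,0,0]], claw=[5,5,5,5,5,5])

```text
time_s: 5.85
position: [0.5353, -0.0064, 0.093]
tool_rot: [[-0.964, 0.267, 0.001], [0.267, 0.964, -0.0], [-0.001, 0.0, -1.0]]
ft_force: [0.5, 0.5, 0.1]
grip_width: 0.0171
gripper_force: 107.4
```

```bash
python3 - <<'E'
from h import *
plan((.5348,-.006,.0916),74.45,1)
im,d=imaging.get_image("scene"); cv2.imwrite("pics/s3full.png",im); np.save("pics/s3.npy",d)
a=cv2.resize(im[170:320,270:440],None,fx=4,fy=4,interpolation=cv2.INTER_CUBIC); cv2.imwrite("pics/s3.png",a)
im,d=imaging.get_image("top"); cv2.imwrite("pics/t3full.png",im); np.save("pics/t3.npy",d)
E
```

```text
t 5.85 n 1 turn [0.001 0.012 0.011] xyz [0.012 0.004 0.027] q6 -87.9 F [0.53 0.54 0.13]
```

View pics/s3.png

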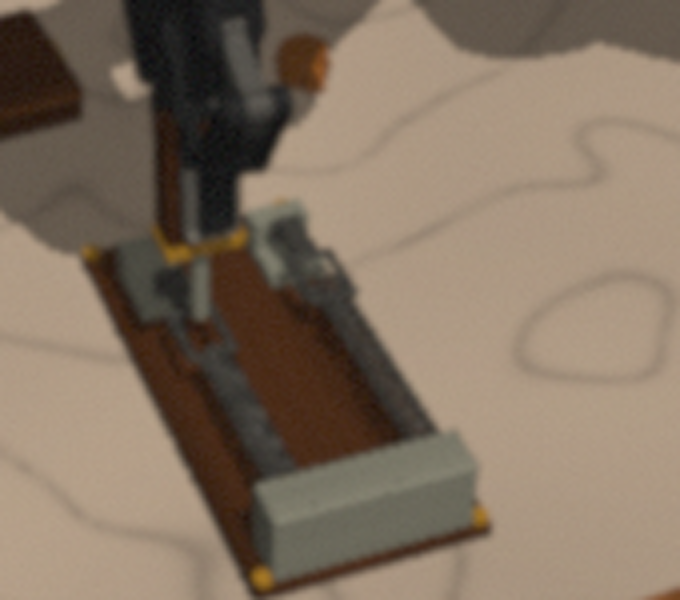

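```bash
python3 - <<'E'
from h import *
s=env.observe(); p=np.array(s["position"])*1e3; print(p)
a=np.radians(-105.55);X=np.array([np.cos(a),np.sin(a),0]);Y=np.array([-X[1],X[0],0]);Z=np.array([0,0,1.])
def pr(c): q=proj("scene",np.array([c])/1e3)[0]; return ((q-[270,170]+.5)*4-.5).round(0)
o=np.array([p[0],p[1],p[2]-51.6])
for dy in(0,3):
  oo=o+dy*Y
  for nm,l in(("foot -x",(-3.5,0,0)),("shank z38",(0,0,38)),("col --",(-10,-17,43)),("col -+",(-10,17,43)),("col ++",(10,17,43)),("handle -+ top",(-9,16,102))):
    print(dy,nm,pr(oo+l[0]*X+l[1]*Y+l[2]*Z))
b=np.array([512.7,11.8,0])
for nm,l in(("eye",(14.5,26,32)),("eye--o",(-1.5,17,32)),("eye-+o",(-1.5,35,32)),("eye+-o",(30.5,17,32)),("eye++o",(30.5,35,32)),("gold far +",(103.4,45.4,9)),("gold near+",(-103.4,45.4,9)),("gold near -",(-103.4,-45.4,9)),("blk",(-108,0,42))):
    print(nm,pr(b+l[0]*X+l[1]*Y+l[2]*Z))
im=cv2.imread("pics/s3full.png"); hsv=cv2.cvtColor(im,cv2.COLOR_BGR2HSV)
E
```

```text
[535.25428944  -6.56803195  92.90854132]
0 foot -x [204. 322.]
0 shank z38 [200. 245.]
0 col -- [249. 240.]
0 col -+ [168. 260.]
0 col ++ [151. 230.]
0 handle -+ top [165. 136.]
3 foot -x [198. 324.]
3 shank z38 [193. 247.]
3 col -- [242. 242.]
3 col -+ [161. 262.]
3 col ++ [144. 232.]
3 handle -+ top [158. 138.]
eye [201. 329.]
eye--o [235. 348.]
eye-+o [194. 359.]
eye+-o [208. 300.]
eye++o [167. 310.]
gold far + [ 92. 255.]
gold near+ [262. 579.]
gold near - [479. 516.]
blk [380. 496.]
```

```bash
python3 - <<'E'
from h import *
plan((.5348,-.006,.0776),74.45,3)
E
```

```text
t 5.95 n 3 turn [0.    0.004 0.002] xyz [0.004 0.003 0.102] q6 -87.9 F [-0.44 -0.35 -1.18]
```

arm_command(turn=[[0,0,0],[0,0,0],[0,0,0],[0,0,0],[0,0,0]], xyz=[[0.012,0.01,0],[0,0,0.1],[0,0,0.1],[0,0,0.1],[0,0,0]], claw=[5,5,5,5,5])

```text
time_s: 6.45
position: [0.5341, -0.006, 0.0764]
tool_rot: [[-0.963, 0.268, -0.002], [0.268, 0.963, 0.0], [0.002, -0.0, -1.0]]
ft_force: [0.4, 0.5, -0.7]
grip_width: 0.0167
gripper_force: 107.4
```

```bash
python3 - <<'E'
from h import *
plan((.5348,-.006,.0656),74.45,3)
E
```

```text
t 6.45 n 3 turn [-0.    -0.007  0.001] xyz [-0.004  0.001  0.072] q6 -87.8 F [ 0.39  0.53 -0.72]
```

arm_command(turn=[[0,0,0],[0,0,0],[0,0,0],[0,0,0],[0,0,0],[0,0,0],[0,0,0]], xyz=[[0,0,0.08],[0,0,0.08],[0,0,0.08],[0,0,0],[0,0,0],[0,0,0],[0,0,0]], claw=[5,5,5,5,5,5,5])

```text
time_s: 7.15
position: [0.5346, -0.0061, 0.0655]
tool_rot: [[-0.963, 0.268, 0.0], [0.268, 0.963, -0.0], [-0.0, 0.0, -1.0]]
ft_force: [1.0, 0.4, -0.8]
grip_width: 0.0169
gripper_force: 107.4
```

```bash
python3 - <<'E'
from h import *
plan((.5348,-.006,.0656),74.45,1)
s=env.observe(); F=s["ft_force"];a=np.radians(-105.55);X=np.array([np.cos(a),np.sin(a),0]); print(F@X, F[2], s["wrist_torque"])
for k in range(4):
    imaging.camera_info("top")
im,_=imaging.get_image("scene"); a=cv2.resize(im[215:275,295:355],None,fx=10,fy=10,interpolation=cv2.INTER_CUBIC); cv2.imwrite("pics/s4.png",a)
s=env.observe(); F=s["ft_force"];print(F@X,F[2])
E
```

```text
t 7.15 n 1 turn [0.    0.004 0.003] xyz [-0.002  0.003 -0.002] q6 -87.8 F [ 1.04  0.41 -0.81]
-0.6711462864847351 -0.8094843105207862 [-0.00895756  0.00869033  0.01065168]
-0.08068876250197812 -0.9627489241059254
```

View pics/s4.png

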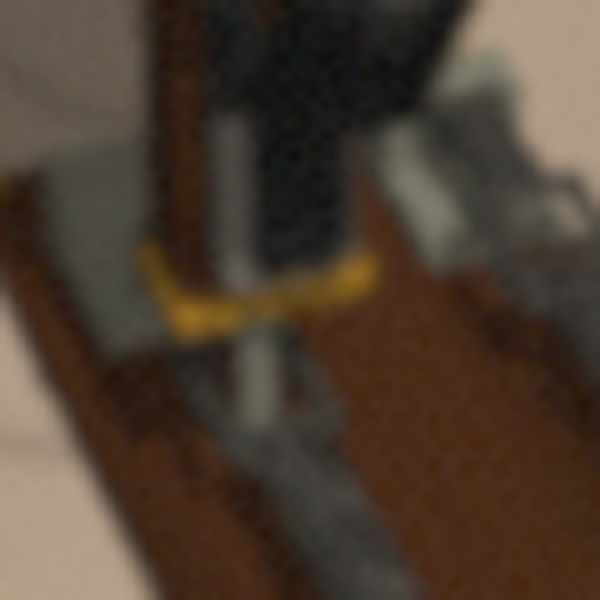

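arm_command(turn=[[0,0,0],[0,0,0],[0,0,0],[0,0,0],[0,0,0],[0,0,0],[0,0,0]], xyz=[[0,-0.05,0],[0,-0.05,0],[0,-0.05,0],[0,-0.05,0],[0,0,0],[0,0,0],[0,0,0]], claw=[5,5,5,5,5,5,5])

```text
time_s: 7.9
position: [0.5319, -0.0157, 0.0653]
tool_rot: [[-0.963, 0.268, 0.0], [0.268, 0.963, -0.0], [-0.0, -0.0, -1.0]]
ft_force: [1.1, 0.1, -0.6]
grip_width: 0.017
gripper_force: 107.4
```

```bash
cat > r.py <<'E'
from h import *
a=np.radians(-105.55);X=np.array([np.cos(a),np.sin(a),0]);Y=np.array([-X[1],X[0],0])
eye=np.array([.5127,.0118,.03])+.0145*X+.026*Y
D=[]
for k in range(5):
    if k: imaging.get_image("top")
    s=env.observe(); F=np.array(s["ft_force"]);T=np.array(s["wrist_torque"]);p=np.array(s["position"])-eye
    D.append([F@X,F@Y,F[2],10*T@X,10*T@Y,p@X*1e3,p@Y*1e3,s["position"][2]*1e3])
D=np.array(D); print("t",s["time_s"],"FX FY FZ | 10TX 10TY | x y z(mm)\n",D.mean(0).round(2),"\n sd",D.std(0).round(2), "tilt",np.array(s["tool_rot"])[:,2].round(4),"w",s["grip_width"])
E
python3 r.py
```

```text
t 8.1 FX FY FZ | 10TX 10TY | x y z(mm)
 [ 1.200e-01  3.700e-01 -1.150e+00 -6.000e-02  1.100e-01  6.800e+00
 -1.600e-01  6.533e+01] 
 sd [0.34 0.33 0.4  0.2  0.31 0.01 0.01 0.01] tilt [ 0.  0. -1.] w 0.016644661895081667
```

arm_command(turn=[[0,0,0],[0,0,0],[0,0,0],[0,0,0]], xyz=[[0,-0.025,0],[0,-0.025,0],[0,0,0],[0,0,0]], claw=[5,5,5,5])

```text
time_s: 8.5
position: [0.5312, -0.018, 0.0653]
tool_rot: [[-0.963, 0.268, 0.0], [0.268, 0.963, 0.0], [-0.0, 0.0, -1.0]]
ft_force: [1.2, 1.9, 0.3]
grip_width: 0.0167
gripper_force: 107.1
```

```bash
python3 r.py
```

```text
t 8.7 FX FY FZ | 10TX 10TY | x y z(mm)
 [-2.130e+00  2.500e-01 -8.700e-01 -5.000e-02  4.590e+00  9.230e+00
 -1.700e-01  6.533e+01] 
 sd [0.38 0.3  0.67 0.33 0.2  0.03 0.01 0.02] tilt [ 1.e-04  1.e-04 -1.e+00] w 0.017326677058060014
```

arm_command(turn=[[0,0,0],[0,0,0],[0,0,0],[0,0,0]], xyz=[[0,-0.01,0],[0,-0.01,0],[0,0,0],[0,0,0]], claw=[5,5,5,5])

```text
time_s: 9.1
position: [0.5309, -0.0191, 0.0653]
tool_rot: [[-0.963, 0.268, 0.0], [0.268, 0.963, 0.0], [0.0, 0.0, -1.0]]
ft_force: [0.4, 2.5, -1.7]
grip_width: 0.0166
gripper_force: 107.1
```

```bash
python3 r.py
```

```text
t 9.3 FX FY FZ | 10TX 10TY | x y z(mm)
 [-2.36 -0.09 -0.98  0.2   5.59 10.36 -0.16 65.33] 
 sd [0.33 0.21 0.51 0.3  0.31 0.01 0.01 0.02] tilt [-0.  0. -1.] w 0.016655353510496955
```

arm_command(turn=[[0,0,0],[0,0,0],[0,0,0],[0,0,0]], xyz=[[0,-0.01,0],[0,-0.01,0],[0,0,0],[0,0,0]], claw=[5,5,5,5])

```text
time_s: 9.7
position: [0.5307, -0.02, 0.0653]
tool_rot: [[-0.963, 0.268, 0.0], [0.268, 0.963, 0.0], [-0.0, 0.0, -1.0]]
ft_force: [0.5, 3.7, -0.5]
grip_width: 0.0169
gripper_force: 107.2
```

```bash
python3 r.py
```

```text
t 9.9 FX FY FZ | 10TX 10TY | x y z(mm)
 [-2.9  -0.09 -0.77  0.11  6.16 11.36 -0.15 65.33] 
 sd [0.5  0.54 0.39 0.23 0.24 0.01 0.01 0.01] tilt [-0.  0. -1.] w 0.016789658695227187
```

arm_command(turn=[[0,0,0],[0,0,0],[0,0,0],[0,0,0]], xyz=[[0,-0.01,0],[0,-0.01,0],[0,0,0],[0,0,0]], claw=[5,5,5,5])

```text
time_s: 10.3
position: [0.5305, -0.0207, 0.0654]
tool_rot: [[-0.963, 0.268, 0.0], [0.268, 0.963, 0.001], [-0.0, 0.001, -1.0]]
ft_force: [1.3, 5.8, -1.4]
grip_width: 0.0168
gripper_force: 107.2
```

```bash
python3 r.py
```

```text
t 10.5 FX FY FZ | 10TX 10TY | x y z(mm)
 [-5.820e+00 -3.000e-02 -1.010e+00  2.900e-01  1.159e+01  1.199e+01
 -1.700e-01  6.534e+01] 
 sd [0.29 0.43 0.37 0.18 0.21 0.01 0.01 0.01] tilt [ 3.e-04  8.e-04 -1.e+00] w 0.01702018397483071
```

arm_command(turn=[[0,0,0],[0,0,0],[0,0,0],[0,0,0],[0,0,0],[0,0,0],[0,0,0],[0,0,0],[0,0,0],[0,0,0]], xyz=[[0,0.025,0],[0,0.025,0],[0,0,0],[0,0,-0.05],[0,0,-0.08],[0,0,-0.08],[0,0,-0.08],[0,0,-0.08],[0,0,0],[0,0,0]], claw=[5,5,5,5,5,5,5,5,5,5])

```text
time_s: 11.5
position: [0.531, -0.0186, 0.0839]
tool_rot: [[-0.963, 0.268, 0.0], [0.268, 0.963, 0.0], [-0.0, 0.0, -1.0]]
ft_force: [0.5, 3.1, -2.8]
grip_width: 0.0168
gripper_force: 107.3
```

```bash
python3 r.py
```

```text
t 11.7 FX FY FZ | 10TX 10TY | x y z(mm)
 [-2.69  0.28 -3.22  0.34  5.38  9.86 -0.23 83.72] 
 sd [0.53 0.37 0.56 0.28 0.33 0.01 0.02 0.08] tilt [-3.e-04  1.e-04 -1.e+00] w 0.016759787573023918
```

arm_command(turn=[[0,0,0],[0,0,0],[0,0,0],[0,0,0],[0,0,0],[0,0,0],[0,0,0],[0,0,0],[0,0,0],[0,0,0],[0,0,0],[0,0,0]], xyz=[[0,-0.02,0],[0,-0.035,0],[0,-0.035,0],[0,-0.035,0],[0,-0.035,0],[0,-0.035,0],[0,-0.035,0],[0,-0.035,0],[0,-0.035,0],[0,0,0],[0,0,0],[0,0,0]], claw=[5,5,5,5,5,5,5,5,5,5,5,5])

```text
time_s: 12.9
position: [0.5271, -0.0325, 0.0838]
tool_rot: [[-0.963, 0.268, 0.0], [0.268, 0.963, 0.001], [0.0, 0.001, -1.0]]
ft_force: [1.4, 7.0, -3.6]
grip_width: 0.0163
gripper_force: 107.3
```

```bash
python3 r.py
```

```text
t 13.1 FX FY FZ | 10TX 10TY | x y z(mm)
 [-7.050e+00  1.600e-01 -3.070e+00  2.000e-02  1.648e+01  2.434e+01
 -2.700e-01  8.380e+01] 
 sd [0.28 0.44 0.33 0.12 0.39 0.01 0.01 0.01] tilt [ 2.0e-04  1.3e-03 -1.0e+00] w 0.016841719954679837
```

arm_command(turn=[[0,0,0],[0,0,0],[0,0,0],[0,0,0],[0,0,0],[0,0,0],[0,0,0],[0,0,0]], xyz=[[0,-0.02,0],[0,0,0],[0,0,0],[0,0,0.04],[0,0,0.05],[0,0,0.05],[0,0,0],[0,0,0]], claw=[5,5,5,5,5,5,5,5])

```text
time_s: 13.9
position: [0.5269, -0.0335, 0.0768]
tool_rot: [[-0.963, 0.268, 0.0], [0.268, 0.963, 0.001], [0.0, 0.001, -1.0]]
ft_force: [1.7, 6.7, -1.9]
grip_width: 0.0168
gripper_force: 107.3
```

```bash
python3 r.py
```

```text
t 14.1 FX FY FZ | 10TX 10TY | x y z(mm)
 [-7.350e+00  5.000e-02 -2.300e+00 -3.000e-02  1.692e+01  2.530e+01
 -2.200e-01  7.685e+01] 
 sd [0.48 0.26 0.28 0.52 0.29 0.01 0.01 0.02] tilt [ 3.0e-04  1.3e-03 -1.0e+00] w 0.01662661563386376
```

arm_command(turn=[[0,0,0],[0,0,0],[0,0,0],[0,0,0],[0,0,0]], xyz=[[0,0,0.02],[0,0,0.03],[0,0,0.03],[0,0,0],[0,0,0]], claw=[5,5,5,5,5])

```text
time_s: 14.6
position: [0.5271, -0.0335, 0.0731]
tool_rot: [[-0.963, 0.268, 0.001], [0.268, 0.963, 0.001], [-0.001, 0.001, -1.0]]
ft_force: [2.2, 7.4, -0.4]
grip_width: 0.0165
gripper_force: 107.5
```

```bash
python3 r.py
```

```text
t 14.8 FX FY FZ | 10TX 10TY | x y z(mm)
 [-7.640e+00 -2.000e-02 -2.500e-01 -2.700e-01  1.654e+01  2.531e+01
  4.000e-02  7.316e+01] 
 sd [0.52 0.4  0.7  0.23 0.2  0.01 0.01 0.01] tilt [ 0.0011  0.001  -1.    ] w 0.016801414791856043
```

arm_command(turn=[[0,0,0],[0,0,0],[0,0,0],[0,0,0],[0,0,0],[0,0,0],[0,0,0]], xyz=[[0,0,0.03],[0,0,0.04],[0,0,0],[0,0.02,0],[0,0.02,0],[0,0,0],[0,0,0]], claw=[5,5,5,5,5,5,5])

```text
time_s: 15.5
position: [0.5278, -0.0321, 0.0699]
tool_rot: [[-0.963, 0.268, 0.002], [0.268, 0.963, -0.0], [-0.001, 0.0, -1.0]]
ft_force: [1.3, 4.4, 2.3]
grip_width: 0.0169
gripper_force: 108.1
```

```bash
python3 r.py
```

```text
t 15.7 FX FY FZ | 10TX 10TY | x y z(mm)
 [-5.25  0.48  2.28  0.13 11.81 23.74  0.29 69.86] 
 sd [0.46 0.51 0.19 0.27 0.26 0.01 0.01 0.01] tilt [ 1.5e-03  1.0e-04 -1.0e+00] w 0.016796570536215805
```

arm_command(turn=[[0,0,0],[0,0,0],[0,0,0],[0,0,0]], xyz=[[0,0.01,0],[0,0.01,0],[0,0,0],[0,0,0]], claw=[5,5,5,5])

```text
time_s: 16.1
position: [0.5276, -0.0314, 0.0694]
tool_rot: [[-0.963, 0.268, 0.0], [0.268, 0.963, -0.001], [-0.0, -0.0, -1.0]]
ft_force: [1.5, 2.0, -0.1]
grip_width: 0.0167
gripper_force: 107.9
```

```bash
python3 r.py
```

```text
t 16.3 FX FY FZ | 10TX 10TY | x y z(mm)
 [-1.67  0.56 -0.18  1.14  2.87 23.1  -0.08 69.3 ] 
 sd [0.41 0.54 0.3  0.39 0.51 0.04 0.05 0.04] tilt [-2.e-04 -3.e-04 -1.e+00] w 0.016938903972698073
```

arm_command(turn=[[0,0,0],[0,0,0],[0,0,0],[0,0,0],[0,0,0],[0,0,0],[0,0,0],[0,0,0]], xyz=[[0,0.02,0],[0,0.02,0],[0,0.03,0],[0,0.03,0],[0,0,0],[0,0,0],[0,0,0],[0,0,0]], claw=[5,5,5,5,5,5,5,5])

```text
time_s: 17.1
position: [0.5289, -0.0264, 0.0693]
tool_rot: [[-0.963, 0.268, 0.0], [0.268, 0.963, -0.0], [-0.0, -0.0, -1.0]]
ft_force: [-0.7, 0.4, -1.2]
grip_width: 0.0168
gripper_force: 107.8
```

```bash
python3 r.py
```

```text
t 17.3 FX FY FZ | 10TX 10TY | x y z(mm)
 [-1.200e-01  1.200e-01 -5.900e-01  7.000e-02  2.000e-02  1.790e+01
 -1.500e-01  6.933e+01] 
 sd [0.33 0.67 0.39 0.19 0.13 0.01 0.01 0.01] tilt [-0. -0. -1.] w 0.016486991792780174
```

arm_command(turn=[[0,0,0],[0,0,0],[0,0,0],[0,0,0],[0,0,0],[0,0,0],[0,0,0],[0,0,0],[0,0,0]], xyz=[[0,0.04,0],[0,0.04,0],[0,0.04,0],[0,0,0],[0,0,0],[0,0,-0.04],[0,0,-0.08],[0,0,0],[0,0,0]], claw=[5,5,5,5,5,5,5,5,5])

```text
time_s: 18.2
position: [0.5306, -0.0206, 0.0755]
tool_rot: [[-0.963, 0.268, 0.0], [0.268, 0.963, -0.0], [-0.0, -0.0, -1.0]]
ft_force: [0.4, -0.3, -0.6]
grip_width: 0.0169
gripper_force: 107.8
```

```bash
python3 r.py
```

```text
t 18.4 FX FY FZ | 10TX 10TY | x y z(mm)
 [ 0.23 -0.09 -0.94 -0.08  0.09 11.9  -0.17 75.35] 
 sd [0.31 0.51 0.47 0.18 0.25 0.02 0.05 0.09] tilt [-2.e-04  0.e+00 -1.e+00] w 0.01693763122242568
```

arm_command(turn=[[0,0,0],[0,0,0],[0,0,0],[0,0,0],[0,0,0],[0,0,0],[0,0,0]], xyz=[[0,0,-0.1],[0,0,-0.2],[0,0,-0.3],[0,0,-0.3],[0,0,-0.3],[0,0,0],[0,0,0]], claw=[5,5,5,5,5,5,5])

```text
time_s: 19.1
position: [0.5305, -0.0205, 0.1355]
tool_rot: [[-0.963, 0.268, 0.001], [0.268, 0.963, -0.0], [-0.001, -0.0, -1.0]]
ft_force: [0.1, -0.3, -1.2]
grip_width: 0.0172
gripper_force: 107.8
```

```bash
python3 - <<'E'
from h import *
plan((.5306,.251,.135),78.,9)
im,d=imaging.get_image("scene"); cv2.imwrite("pics/s5.png",cv2.resize(im[170:320,270:440],None,fx=4,fy=4,interpolation=cv2.INTER_CUBIC))
E
```

```text
t 19.1 n 9 turn [-0.     0.001 -0.079] xyz [0.145 0.586 0.001] q6 -89.5 F [ 0.08 -0.28 -1.23]
```

View pics/s5.png

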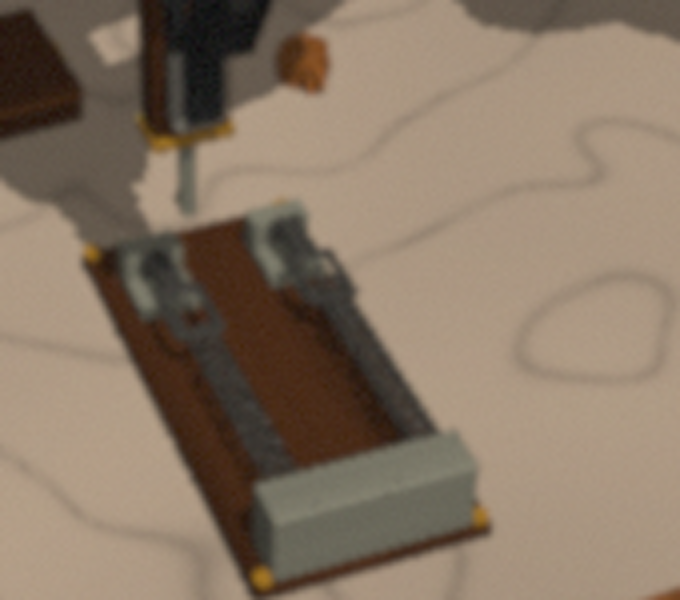

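arm_command(turn=[[0,0,-0.079],[0,0,-0.079],[0,0,-0.079],[0,0,-0.079],[0,0,-0.079],[0,0,-0.079],[0,0,-0.079],[0,0,-0.079],[0,0,-0.079],[0,0,0],[0,0,0],[0,0,0]], xyz=[[0.145,0.586,0],[0.145,0.586,0],[0.145,0.586,0],[0.145,0.586,0],[0.145,0.586,0],[0.145,0.586,0],[0.145,0.586,0],[0.145,0.586,0],[0.145,0.586,0],[0,0,0],[0,0,0],[0,0,0]], claw=[5,5,5,5,5,5,5,5,5,5,5,5])

```text
time_s: 20.35
position: [0.5307, 0.2503, 0.1348]
tool_rot: [[-0.978, 0.208, -0.001], [0.208, 0.978, -0.0], [0.001, -0.001, -1.0]]
ft_force: [-0.2, -1.1, -0.8]
grip_width: 0.0174
gripper_force: 107.9
```

```bash
python3 - <<'E'
from h import *
imaging.get_image("top");imaging.get_image("top")
plan((.5306,.251,.105),78.,2)
E
```

```text
t 20.45 n 2 turn [-0.002 -0.002 -0.005] xyz [0.005 0.008 0.302] q6 -64.3 F [-0.08 -0.29 -0.12]
```

arm_command(turn=[[0,0,0],[0,0,0],[0,0,0],[0,0,0],[0,0,0],[0,0,0],[0,0,0],[0,0,0]], xyz=[[0.01,0.016,0.2],[0,0,0.3],[0,0,0.1],[0,0,0.1],[0,0,0.1],[0,0,0.1],[0,0,0.1],[0,0,0]], claw=[5,5,5,5,5,5,5,5])

```text
time_s: 21.25
position: [0.5302, 0.2519, 0.0847]
tool_rot: [[-0.978, 0.208, -0.001], [0.208, 0.978, -0.0], [0.001, -0.0, -1.0]]
ft_force: [0.9, -0.9, -0.6]
grip_width: 0.0169
gripper_force: 107.9
```

```bash
python3 - <<'E'
from h import *
imaging.get_image("top")
plan((.5306,.251,.0625),78.,4)
E
```

```text
t 21.3 n 4 turn [-0.001 -0.001  0.001] xyz [-0.002 -0.004  0.113] q6 -64.2 F [ 0.96 -0.41 -0.97]
```

In the slot without contact; lower to just above the rest height.

arm_command(turn=[[0,0,0],[0,0,0],[0,0,0],[0,0,0],[0,0,0],[0,0,0],[0,0,0],[0,0,0]], xyz=[[-0.008,-0.015,0.1],[0,0,0.1],[0,0,0.1],[0,0,0.08],[0,0,0.07],[0,0,0],[0,0,0],[0,0,0]], claw=[5,5,5,5,5,5,5,5])

```text
time_s: 22.1
position: [0.5308, 0.2512, 0.063]
tool_rot: [[-0.978, 0.208, 0.0], [0.208, 0.978, 0.0], [-0.0, 0.0, -1.0]]
ft_force: [0.4, -0.2, -0.6]
grip_width: 0.0164
gripper_force: 107.9
```

```bash
python3 - <<'E'
from h import *
for k in range(3): imaging.get_image("top"); print(env.observe()["ft_force"].round(2))
plan((.5306,.251,.0600),78.,1)
E
```

```text
[ 0.19 -0.19  0.26]
[ 0.39  0.11 -1.39]
[-0.16  0.32  0.05]
t 22.25 n 1 turn [0.002 0.004 0.004] xyz [ 0.003 -0.004  0.06 ] q6 -64.2 F [-0.16  0.32  0.05]
```

Lower in 1 mm steps until the collar takes the weight.

arm_command(turn=[[0,0,0],[0,0,0],[0,0,0],[0,0,0],[0,0,0]], xyz=[[0,0,0.02],[0,0,0.02],[0,0,0.02],[0,0,0],[0,0,0]], claw=[5,5,5,5,5])

```text
time_s: 22.75
position: [0.5307, 0.2511, 0.0598]
tool_rot: [[-0.978, 0.208, -0.0], [0.208, 0.978, -0.0], [0.0, -0.0, -1.0]]
ft_force: [-0.0, -0.7, -1.9]
grip_width: 0.0172
gripper_force: 108.2
```

```bash
python3 - <<'E'
from h import *
for k in range(3): imaging.get_image("top"); s=env.observe();print(s["ft_force"].round(2),s["position"].round(4))
E
```

```text
[-0.51 -0.67 -0.58] [0.5307 0.2512 0.0598]
[ 0.3   0.02 -0.75] [0.5307 0.2511 0.0598]
[ 0.95  0.03 -1.13] [0.5307 0.2511 0.0598]
```

arm_command(turn=[[0,0,0],[0,0,0],[0,0,0],[0,0,0],[0,0,0]], xyz=[[0,0,0.01],[0,0,0.01],[0,0,0],[0,0,0],[0,0,0]], claw=[5,5,5,5,5])

```text
time_s: 23.4
position: [0.5308, 0.2512, 0.0596]
tool_rot: [[-0.978, 0.207, 0.001], [0.207, 0.978, 0.0], [-0.001, 0.0, -1.0]]
ft_force: [-2.9, -0.5, 6.4]
grip_width: 0.0171
gripper_force: 109.0
```

```bash
python3 - <<'E'
from h import *
for k in range(3): imaging.get_image("top"); s=env.observe();print(s["ft_force"].round(2),s["position"].round(4))
E
```

```text
[-2.93 -1.16  5.71] [0.5308 0.2512 0.0596]
[-1.62 -0.78  6.65] [0.5308 0.2512 0.0596]
[-2.79 -0.69  5.89] [0.5308 0.2512 0.0596]
```

arm_command(turn=[[0,0,0],[0,0,0],[0,0,0],[0,0,0],[0,0,0],[0,0,0],[0,0,0],[0,0,0]], xyz=[[0,0,-0.01],[0,0,0],[0,0,0],[0,0,0],[0,0,0],[0,0,0],[0,0,0],[0,0,0]], claw=[5,20,25,32,40,45,50,50], squeeze=40)

```text
time_s: 24.35
position: [0.5307, 0.2511, 0.0593]
tool_rot: [[-0.978, 0.208, -0.0], [0.208, 0.978, -0.0], [0.0, -0.0, -1.0]]
ft_force: [-0.0, 1.2, -1.4]
grip_width: 0.0501
gripper_force: 0.0
```

arm_command(turn=[[0,0,0],[0,0,0],[0,0,0],[0,0,0],[0,0,0],[0,0,0],[0,0,0],[0,0,0],[0,0,0],[0,0,0],[0,0,0],[0,0,0]], xyz=[[0,0,-0.1],[0,0,-0.2],[0,0,-0.3],[0,0,-0.4],[0,0,-0.4],[0,0,-0.4],[0,0.4,-0.4],[0,0.5,-0.2],[0,0.5,0],[0,0.4,0],[0,0,0],[0,0,0]], claw=[50,50,50,50,50,50,50,50,50,50,50,50])

```text
time_s: 25.55
position: [0.5492, 0.3391, 0.1797]
tool_rot: [[-0.978, 0.207, 0.0], [0.207, 0.978, -0.0], [-0.0, -0.0, -1.0]]
ft_force: [-0.1, 0.3, -0.7]
grip_width: 0.0498
gripper_force: 0.0
```

```bash
python3 - <<'E'
from h import *
s=env.observe(); print(s["position"],s["time_s"],s["ft_force"])
imaging.get_image("top")
im,d=imaging.get_image("top")
im2,d2=imaging.get_image("scene")
a=cv2.resize(im[195:315,110:400],None,fx=2.75,fy=2.75,interpolation=cv2.INTER_CUBIC)[:, :790]
b=cv2.resize(im2[210:410,280:490],None,fx=1.3,fy=1.3)
c=np.zeros((a.shape[0]+b.shape[0],a.shape[1],3),np.uint8); c[:a.shape[0]]=a; c[a.shape[0]:,:b.shape[1]]=b; print(c.shape); cv2.imwrite("pics/end.png",c)
Q=cloud("scene",d2); q=Q[290:370,405:475].reshape(-1,3); q=q[(q[:,2]>.104)&(q[:,2]<.114)]; print(len(q),cv2.minAreaRect((q[:,:2]*1000).astype(np.float32)),q[:,2].mean())
E
```

```text
[0.54919705 0.33906051 0.17973033] 25.55 [-0.08677939  0.27880611 -0.66562479]
(590, 790, 3)
316 ((532.1190185546875, 250.92347717285156), (18.294055938720703, 32.86469650268555), 78.92964935302734) 0.10913531737602974
```

View pics/end.png

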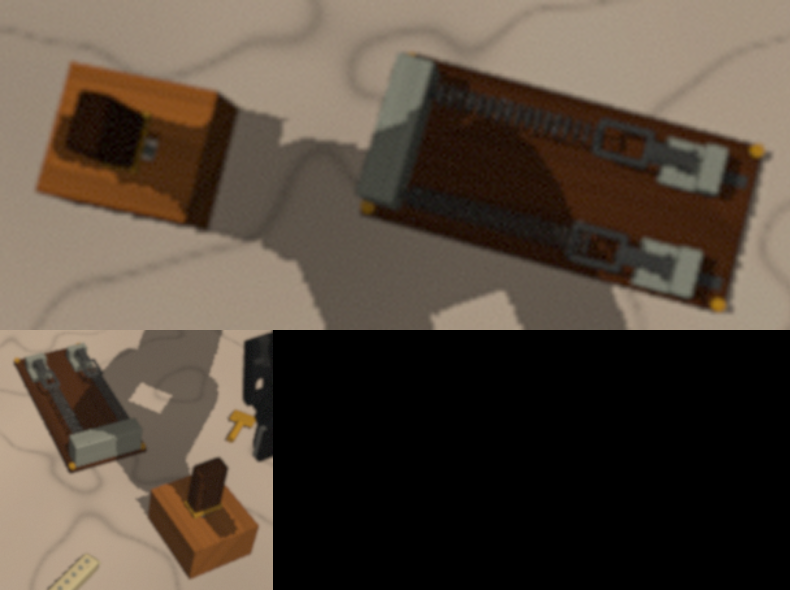

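The pictures show the upper hook seated behind its post, just like the lower one (eye at about (625,140), hook end at about (700,160)). The puller hangs upright in the stand, and the arm is clear.

```bash
python3 -c "
from rig import env
print(env.close_job())"
```

```text
the job is handed in; nothing more can be done
None
```

The job is handed in: the loose spring is hooked on its post with its pull at about 8 N at most, the puller hangs upright in its stand, nothing else on the counter was touched, and it took about 26 s.

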